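# White-balance plate for the colour camera

## Robot

A 6-joint arm with a two-finger parallel gripper is mounted at the origin on a cart in front of the work surface, level with it; the furniture and walls round the work are solid. World frame = base frame: x ahead of the robot, y to its left, z up, the work surface at z = 0. Lengths are in m, angles in rad, forces in N, time in s.
With the tool pointing down it reaches from about 0.35 to 0.775 m from the base axis. Payload 5.5 kg.
Tool frame: the origin (TCP) lies midway between the tips of the shut fingers; the grasp point (between the pads) lies 19 mm behind it (env.hold_point_z is the distance from the TCP to the grasp point, in m); z points along the fingers, y is the line along which they close (so a half turn about z gives the same grasp; the last joint's range is limited). The gripper opens to 85 mm and grips with 20 to 120 N. Pads are 22 mm wide; open, the fingers measure 114 mm over their backs; the gripper's body (76 mm by 85 mm) begins 54 mm behind the grasp point. The pads swing forward as they close: fully open they stand 13 mm farther back than shut.
Start: joints at [1.157, 0.313, 0.046, 1.304, 0, 1.431], TCP at [0.155, 0.554, 0.231] pointing down, gripper open.
Joint ranges: [-2.76, 2.76], [-0.86, 1.69], [-1.03, 1.26], [-2.2, 2.34], [-1.47, 1.5], [-3.14, 3.14]. Speed limits (rad/s): [2.57, 2.57, 3.14, 3.14, 3.14, 3.14].

## Interface

Orientations are given as a unit quaternion [w, x, y, z].
In Python, from workcell import env, read_camera gives the robot as it stands. The module is installed in compiled form; this text tells all that it offers.
- The arm moves only by the tool carry_out, never from a script. Its argument "moves" is a list of rows, each an object of numbers: "tx", "ty", "tz": the shift along the world's x, y, z in cm; "wx", "wy", "wz": the turn, a rotation vector about the world's x, y, z in rad; "claw": the closure, from -1 (fully open) to 1 (shut). A call has 1 to 8 rows; each row shifts and turns the commanded pose from where the row before left it; what a row does not reach is not made up. A row lasts 1/8 s, in which the tool goes at most 62.5 mm and 10.7 degrees, less where a joint would pass 70% of its speed; a pose out of reach is approached as far as the arm can. A call is refused whole if a number of a shift passes 6.25 or a number of a turn 0.188, either way. A call with a gripper value outside its range is refused whole. The fingers move at their own pace and stop on an object; "newtons" is the grip in N (left out, the last holds). Time passes only in rows, so rows that do not move let the fingers close. It gives the time, the measured TCP pose, the force, the opening and the grip force at its end, in the units of the state.
- env.get_state(): the state, without advancing time (a new reading comes with each control period).
- read_camera(name): name is "side" or "top" or "wrist"; returns a dict with "image" (400x640x3 uint8, blue, green, red), "z_map" (400x640 float32, m along the optical axis (not along the pixel's ray), 0 where there is no reading), "fx", "fy", "cx", "cy" (pixels), "camera_from_world" (4x4, takes a point from world to camera coordinates); the wrist camera has in their place "hand_eye" (4x4, takes a point from camera to tool coordinates, whose origin is the TCP and whose axes are the flange's). Camera axes: x right, y down, z forward; pixel columns grow to the right and rows downward; lengths in m; the calibration is good to about 2 mm. A picture is of the moment at which its call begins: read the wrist's pose just before it.
- env.hand_in(): hands the job in; it is judged then, once.
The state is a dict: "clock": time; "joint_pos": joint angles; "qvel": joint speeds; "tau": joint torques, N m; "tcp_pos": TCP position; "orientation": TCP orientation; "wrist_force": force on the tool from outside, world axes, zero at the start; "ft_torque": the same for the moment, N m; "finger_gap": finger opening in m; "grip_force": force on a finger pad.
Only numpy, scipy, OpenCV 4.12 (cv2) and the standard library are available. Lean on these libraries where they do the work, as an engineer would, in place of code of your own. Each camera call takes 0.05 s, during which the arm holds its last target. There are 200 camera calls.

## Task

Get the bench colour camera ready for its white balance: raise its lid (by the tongue at its front edge) until it stands by itself on its stiff hinge just past upright, about 100 degrees open; then lift the dust flap over the compartment in the right half of the case and draw the white reference plate up out of it. Finish holding the plate in the gripper, upright, squarely facing the lens in the raised lid and about 8 cm in front of it, touching neither lid nor case and held still: do not put it down or let go. Leave the bottles, pots, tape and spool standing round about where they are.

Things in the scene. Friction and masses are not known exactly. Their poses are not given: they have to be found in the camera images.
- station: the camera's case: grey box 170 mm deep (x), 220 wide (y), 4 mm walls up to z 82, stands fast. Origin: centre of its underside on the table; x points from its front (robot side) to its back, y to its left, z up. Inside, a control deck at z 46 and, in the right half, the compartment
- compartment (a point): centre of the compartment's floor, (13, -59, 8) mm in the case's frame. Inside it measures 70 (x) by 84 mm (y), walls up to z 76 of the case, shut by the flap. Open the fingers only 40 to 50 mm for the plate and the flap tab: the case's right wall stands 47 mm right of this point
- lid_shell: the grey lid, 170 x 220 x 18 mm, with the camera in it (shut, it hides deck and flap). Origin on its hinge line at the back rim of the case, (85, 0, 82) mm in the case's frame; shut, its axes are those of the case; opening turns it about its y axis, front edge up and back. 0.35 kg
- lid (a joint): opening angle of the lid, rad: 0 shut, 1.57 upright, 1.75 = 100 degrees, stop at 2.36. Starts at 0 to 0.2. Stiff friction hinge: stays where it is left; takes 4 to 6 N at the tongue
- lid_tongue (a point): grip point on the lid's tongue, at (-188, 0, 9) mm in the lid's frame. The tongue is a tab 24 mm wide (y), 8 thick, standing 30 mm out from the middle of the lid's front edge (x -170 to -200). Pinch it by its two side edges, closing along y, with the fingertips some 9 mm past it: the lid can then turn between the pads while the tool keeps pointing down
- lid_hinge (a point): middle of the lid's hinge line, which runs along the case's y
- flap (a joint): opening angle of the flap, rad: 0 shut, 1.57 upright, stop at 1.85. Turns about the case's y, its front edge goes up and back. Light: falls shut if let go before upright, stays open past upright
- flap_tab (a point): grip point on the flap's pull tab, 95 mm from the flap's hinge. The flap is a metal sheet 76 (x) x 90 (y) x 3 mm, shut at z 77 to 80 of the case; the tab, 20 mm wide (y) and 6 thick, stands 31 mm forward out of its front edge over the lower deck (76 to 107 mm from the hinge). Pinch it like the tongue
- flap_hinge (a point): middle of the flap's hinge line, which runs along the case's y; (51, -59, 76) mm in the case's frame
- plate: the reference plate, 55 to 100 g, upright in the compartment between side rails 30 mm high (1 mm play), faces to front and back. Metal frame 58 (y) x 44 high x 10 thick (x), white on both faces, with a black grip on top. Origin: centre of its underside, about at point compartment; x through its faces, z up
- plate_face (a point): centre of the plate's white face, 23 mm above its origin (inside the thickness)
- plate_grip (a point): middle of the plate's grip, 56 mm above its origin: 26 wide (y), 10 thick (x), z 44 to 67 of the plate. Pinch it from above by its side edges, closing along y (29 mm free on either side); the open lid and flap leave no room above to close along x
- lens (a point): centre of the front glass of the lens: an aluminium barrel with black glass, 34 mm across on the inner side of the lid, at (-95, 50, -10) mm in the lid's frame. Axes are the lid's: the lens looks along -z, so that something d in front of it lies at z = -d
- dye_brown: brown bottle with black cap, 45 x 46 x 118 mm; a bystander, leave it where it stands. Origin: centre of its underside
- dye_black: black bottle with white cap, 45 x 46 x 118 mm; a bystander, leave it where it stands. Origin: centre of its underside
- edge_gum: white bottle with red cap, 54 x 54 x 132 mm; a bystander, leave it where it stands. Origin: centre of its underside
- glue_pot: round tin, 71 mm across and 73 high; a bystander, leave it where it stands. Origin: centre of its underside
- snap_pot: small round plastic pot with lid, 51 mm across and 34 high; a bystander, leave it where it stands. Origin: centre of its underside
- masking_tape: roll of tape lying flat, 96 mm across and 25 high; a bystander, leave it where it stands. Origin: centre of its underside
- spool_tan: thread spool on end, about 42 mm across and 54 high; a bystander, leave it where it stands. Origin: centre of its underside

How it is judged:
By the outcome, as a careful person would: the job done as asked, in the order asked, and still so for the second after the job is handed in, while the arm keeps its last pose, push and grip.
It also fails if it takes over 69 s, if anything falls off the work surface, if the arm or the gripper's body presses on something with over 40 N, if the wrist force passes 120 N, or if a joint passes its speed limit or range.

## Working session

There is one attempt and no reset: what is moved stays moved. The work goes in short steps, Python scripts to look and compute and a tool call to move; the robot and the scene stay as the last step left them, time stands still between calls to the robot, and variables do not carry over. Pictures are saved under pics/ and viewed, at most 10 in all, crops included, and the job is handed in when it is done.

Besides the shell and the picture viewer there is one more tool, called by a JSON object that holds its "api" and its "payload". carry_out: Moves the arm, as the interface text tells. Its arguments: {"type":"object","properties":{"moves":{"type":"array","items":{"type":"object","properties":{"tx":{"type":"number"},"ty":{"type":"number"},"tz":{"type":"number"},"wx":{"type":"number"},"wy":{"type":"number"},"wz":{"type":"number"},"claw":{"type":"number"}}}},"newtons":{"type":"number"}},"required":["moves"]}

```bash
mkdir -p pics; cat > h.py <<'E'
import numpy as np, cv2
from workcell import env, read_camera
def cloud(c):
    z=c["z_map"]; v,u=np.mgrid[0:400,0:640]
    p=np.stack([(u-c["cx"])/c["fx"]*z,(v-c["cy"])/c["fy"]*z,z,np.ones_like(z)],-1)
    w=p@np.linalg.inv(c["camera_from_world"]).T
    w[z==0]=np.nan
    return w[...,:3]
E
python3 - <<'E'
from h import *
s=env.get_state(); print(s)
for n in("top","side"):
    c=read_camera(n); cv2.imwrite(f"pics/{n}0.png",c["image"]); np.savez(f"{n}0.npz",**c)
    print(n,c["fx"],c["cx"],c["cy"],np.linalg.inv(c["camera_from_world"]).round(3).tolist())
E
```

```text
{'clock': 0.0, 'joint_pos': array([1.15738569e+00, 3.14006100e-01, 4.49511667e-02, 1.30358759e+00,
       3.07526660e-05, 1.43117052e+00]), 'qvel': array([-0.00083459, -0.00081799,  0.0012069 , -0.00062871, -0.00125229,
       -0.00032094]), 'tau': array([-8.36770305e-04, -4.80623996e+01,  2.98533332e+01,  1.95038854e-02,
       -3.67490766e-04, -8.04715398e-06]), 'tcp_pos': array([0.15527134, 0.5531007 , 0.23039425]), 'orientation': array([-2.66805188e-04,  1.36465224e-01,  9.90644432e-01, -8.83833424e-04]), 'wrist_force': array([-0.29936667,  0.37755184, -0.29006277]), 'ft_torque': array([ 0.02307536,  0.00854418, -0.01705031]), 'grip_force': 0.0, 'finger_gap': 0.08550835390487897}
top 405.4802177201679 311.1765470391948 202.44477240005503 [[-0.028, -0.987, 0.161, 0.379], [-0.999, 0.024, -0.029, -0.095], [0.025, -0.162, -0.986, 1.067], [0.0, 0.0, 0.0, 1.0]]
side 484.9771885201445 313.24139571677654 192.2199258874982 [[0.869, -0.22, 0.443, -0.073], [-0.495, -0.36, 0.791, -1.167], [-0.015, -0.907, -0.422, 0.638], [0.0, 0.0, 0.0, 1.0]]
```

View pics/top0.png

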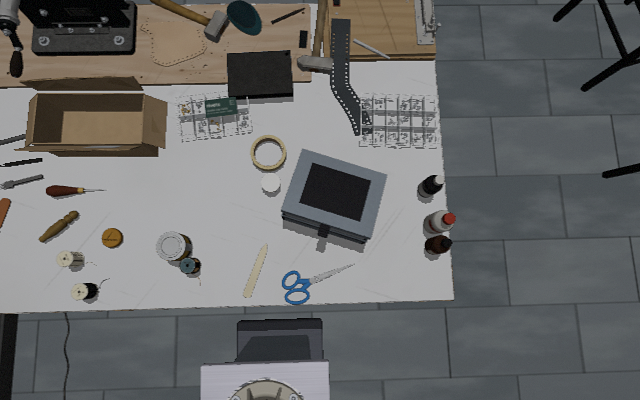

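View pics/side0.png

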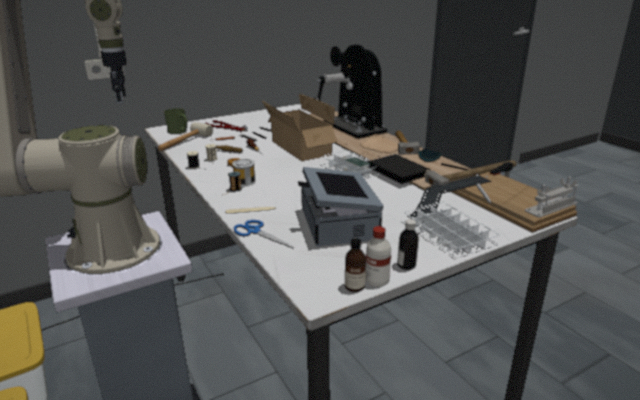

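The top view shows the case near (335,197), with its tongue at about (322,243), and the bystanders around it. The side view shows the lid slightly open, and the bottles near (355–410, 260). Next I'll measure the lid from depth.

```bash
python3 - <<'E'
from h import *
for n in("top","side"):
    c=np.load(f"{n}0.npz"); w=cloud(c); np.save(n+"w.npy",w)
    if n=="top":
        im=c["image"][135:260,265:400]; cv2.imwrite("pics/crop.png",cv2.resize(im,None,fx=4.5,fy=4.5,interpolation=cv2.INTER_CUBIC))
    pts={"top":[(300,150),(387,172),(372,243),(282,212),(322,243),(323,232),(323,238),(335,190),(310,190),(370,200)],"side":[(295,230),(302,172),(360,174),(380,205),(318,203),(308,190),(340,200),(340,225)]}[n]
    for u,v in pts: print(n,u,v,w[v,u].round(4))
w=np.load("topw.npy")
m=(w[...,2]>.07)&(w[...,0]>.3)&(w[...,0]<.65)&(w[...,1]<0.05)&(w[...,1]>-.3)&np.isfinite(w[...,2])
p=w[m]; print(len(p),p.min(0),p.max(0))
# robust plane z=a x+b y+c
q=p
for k in range(8):
    A=np.c_[q[:,:2],np.ones(len(q))]; s=np.linalg.lstsq(A,q[:,2],rcond=None)[0]
    r=np.abs(p[:,2]-np.c_[p[:,:2],np.ones(len(p))]@s); q=p[r<max(.004,.02/(k+1))]
print(s,len(q),np.hypot(*s[:2]),np.degrees(np.arctan2(s[1],s[0])))
rect=cv2.minAreaRect((q[:,:2]*1000).astype(np.float32)); print(rect,cv2.boxPoints(rect))
E
```

```text
top 300 150 [ 0.6983 -0.1003  0.0007]
top 387 172 [ 0.6322 -0.3351 -0.0018]
top 372 243 [ 0.4413 -0.2843 -0.003 ]
top 282 212 [ 0.518  -0.0521  0.0801]
top 322 243 [ 0.4444 -0.1518  0.0036]
top 323 232 [ 0.4615 -0.148   0.1349]
top 323 238 [ 0.4575 -0.155   0.0014]
top 335 190 [ 0.5626 -0.1809  0.1179]
top 310 190 [ 0.5629 -0.1211  0.1236]
top 370 200 [ 0.5372 -0.2644  0.113 ]
side 295 230 [ 4.371e-01 -1.532e-01 -4.000e-04]
side 302 172 [ 0.6462  0.1935 -0.001 ]
side 360 174 [ 0.6677 -0.1193  0.0989]
side 380 205 [ 0.5941 -0.3122  0.1012]
side 318 203 [ 0.4471 -0.2609  0.1228]
side 308 190 [ 0.5275 -0.0645  0.0608]
side 340 200 [ 0.504  -0.2697  0.1201]
side 340 225 [ 0.5011 -0.2754  0.0541]
6313 [ 0.43935603 -0.29981404  0.07024568] [ 0.64996382 -0.04955456  0.13760402]
[-0.18880462  0.0659714   0.23530097] 5760 0.1999985231950698 160.73975600895227
((545.7447509765625, -177.336181640625), (220.03585815429688, 196.5511016845703), 71.04440307617188) [[ 417.0609   -249.46454 ]
 [ 602.9531   -313.31128 ]
 [ 674.4286   -105.207825]
 [ 488.53638   -41.361084]]
```

View pics/crop.png

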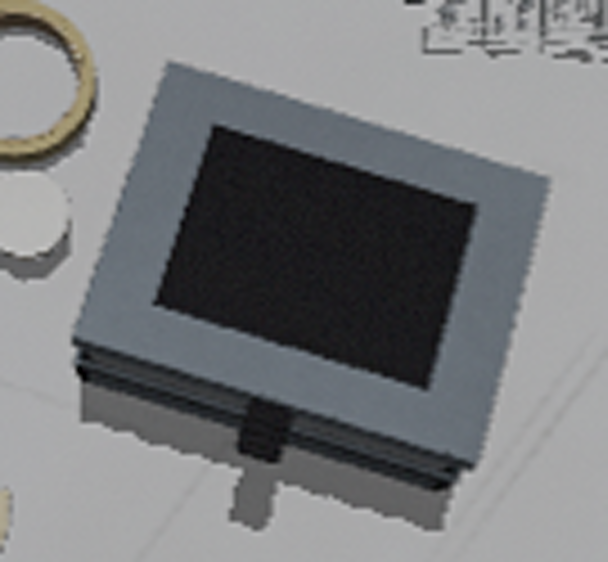

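The lid plane and rectangle fit the given sizes: width 220.0 mm, 196.5 mm over the tongue, angle about 0.197 rad, case yaw about -19°. I'll move over the tongue and check with the wrist camera.

{"api": "carry_out", "payload": {"moves": [{"tx": 3.5,"ty": -4.3,"claw": -0.1},{"tx": 3.5,"ty": -4.3,"claw": -0.1},{"tx": 3.5,"ty": -4.3,"claw": -0.1},{"tx": 3.5,"ty": -4.3,"claw": -0.1},{"tx": 3.5,"ty": -4.3,"claw": -0.1},{"tx": 3.5,"ty": -4.3,"claw": -0.1},{"tx": 3.5,"ty": -4.3,"claw": -0.1,"wz": -0.057},{"tx": 0.9,"ty": -5.6,"claw": -0.1}], "newtons": 60}}

```text
invalid input at $.moves[0]: expected keys tx, ty, tz, wx, wy, wz, claw
```

{"api": "carry_out", "payload": {"moves": [{"tx": 0.8,"ty": -5.6},{"tx": 0.8,"ty": -5.6},{"tx": 0.8,"ty": -5.6},{"tx": 0.8,"ty": -5.6},{"tx": 0.5,"ty": -5.6},{"tx": 0,"ty": -3},{}]}}

```text
invalid input at $.moves[0]: expected keys tx, ty, tz, wx, wy, wz, claw
```

```bash
python3 - <<'E'
from h import *
from scipy.spatial.transform import Rotation as R
s=env.get_state(); c=read_camera("wrist"); cv2.imwrite("pics/w1.png",c["image"])
q=s["orientation"]; T=np.eye(4); T[:3,:3]=R.from_quat(np.r_[q[1:],q[0]]).as_matrix(); T[:3,3]=s["tcp_pos"]
print(T.round(4).tolist(),s["clock"],s["finger_gap"],env.hold_point_z); print(c["hand_eye"].round(3).tolist())
d=dict(c); d["camera_from_world"]=np.linalg.inv(T@c["hand_eye"]); np.savez("w1.npz",**d); w=cloud(d); np.save("w1w.npy",w)
K=np.array([[c["fx"],0,c["cx"]],[0,c["fy"],c["cy"]],[0,0,1]])
P=np.array([[.4627,-.1486,.1316],[.6353,-.2081,.1]]); pc=(np.c_[P,[1,1]]@d["camera_from_world"].T)[:,:3]@K.T; print(pc[:,:2]/pc[:,2:])
m=(w[...,2]>.07)&(w[...,2]<.16)
print(m.sum())
E
```

```text
[[-0.9628, 0.2704, -0.0006, 0.1553], [0.2704, 0.9628, -0.0015, 0.5532], [0.0002, -0.0016, -1.0, 0.2305], [0.0, 0.0, 0.0, 1.0]] 0.1 0.08516551315279262 0.0187
[[0.001, -0.948, -0.317, 0.082], [1.0, 0.001, 0.0, 0.0], [-0.0, -0.317, 0.948, -0.142], [0.0, 0.0, 0.0, 1.0]]
[[-130.95026712  552.46042836]
 [ -57.26301445  592.80907775]]
1178
```

View pics/w1.png

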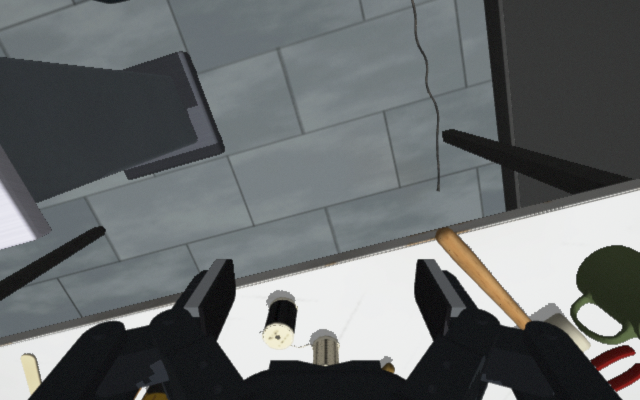

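The moves were refused because every key is required. The picture is still from the start pose: table edge at v≈280, and the camera sits on the tool's robot-facing side.

{"api": "carry_out", "payload": {"moves": [{"tx": 3.5,"ty": -4.3,"tz": 0,"wx": 0,"wy": 0,"wz": 0,"claw": -0.1},{"tx": 3.5,"ty": -4.3,"tz": 0,"wx": 0,"wy": 0,"wz": 0,"claw": -0.1},{"tx": 3.5,"ty": -4.3,"tz": 0,"wx": 0,"wy": 0,"wz": 0,"claw": -0.1},{"tx": 3.5,"ty": -4.3,"tz": 0,"wx": 0,"wy": 0,"wz": 0,"claw": -0.1},{"tx": 3.5,"ty": -4.3,"tz": 0,"wx": 0,"wy": 0,"wz": 0,"claw": -0.1},{"tx": 3.5,"ty": -4.3,"tz": 0,"wx": 0,"wy": 0,"wz": 0,"claw": -0.1},{"tx": 3.5,"ty": -4.3,"tz": 0,"wx": 0,"wy": 0,"wz": -0.057,"claw": -0.1},{"tx": 0.9,"ty": -5.6,"tz": 0,"wx": 0,"wy": 0,"wz": 0,"claw": -0.1}], "newtons": 60}}

```text
clock: 1.15
tcp_pos: [0.4114, 0.1951, 0.231]
orientation: [0.0, 0.165, 0.986, 0.0]
wrist_force: [0.2, -0.6, 0.3]
finger_gap: 0.0469
grip_force: 0.0
```

{"api": "carry_out", "payload": {"moves": [{"tx": 0.8,"ty": -5.6,"tz": 0,"wx": 0,"wy": 0,"wz": 0,"claw": -0.1},{"tx": 0.8,"ty": -5.6,"tz": 0,"wx": 0,"wy": 0,"wz": 0,"claw": -0.1},{"tx": 0.8,"ty": -5.6,"tz": 0,"wx": 0,"wy": 0,"wz": 0,"claw": -0.1},{"tx": 0.8,"ty": -5.6,"tz": 0,"wx": 0,"wy": 0,"wz": 0,"claw": -0.1},{"tx": 0.5,"ty": -5.6,"tz": 0,"wx": 0,"wy": 0,"wz": 0,"claw": -0.1},{"tx": 0,"ty": -3,"tz": 0,"wx": 0,"wy": 0,"wz": 0,"claw": -0.1},{"tx": 0,"ty": 0,"tz": 0,"wx": 0,"wy": 0,"wz": 0,"claw": -0.1}]}}

```text
clock: 2.02
tcp_pos: [0.4463, -0.1152, 0.2309]
orientation: [-0.0, 0.167, 0.986, 0.0]
wrist_force: [1.3, -0.6, -0.8]
finger_gap: 0.0469
grip_force: 0.0
```

```bash
cat >> h.py <<'E'
from scipy.spatial.transform import Rotation as R
def wrist(name):
    s=env.get_state(); c=dict(read_camera("wrist")); cv2.imwrite(f"pics/{name}.png",c["image"])
    q=s["orientation"]; T=np.eye(4); T[:3,:3]=R.from_quat(np.r_[q[1:],q[0]]).as_matrix(); T[:3,3]=s["tcp_pos"]
    c["camera_from_world"]=np.linalg.inv(T@c["hand_eye"]); return s,T,c
def proj(c,P):
    P=np.atleast_2d(P); pc=(np.c_[P,np.ones(len(P))]@c["camera_from_world"].T)[:,:3]
    return np.c_[pc[:,0]/pc[:,2]*c["fx"]+c["cx"],pc[:,1]/pc[:,2]*c["fy"]+c["cy"]]
def show(s): print("t",s["clock"],"tcp",s["tcp_pos"].round(4),"F",s["wrist_force"].round(1),"gap",round(s["finger_gap"],4),"grip",round(s["grip_force"],1),"j",s["joint_pos"].round(2))
E
python3 - <<'E'
from h import *
s,T,c=wrist("w2"); show(s); print(T.round(3).tolist()); w=cloud(c); np.savez("w2.npz",w=w,**c)
print(proj(c,[[.4627,-.1486,.1316],[.4540,-.1456,.1330]]))
E
```

```text
t 2.025 tcp [ 0.4463 -0.1152  0.2309] F [ 1.3 -0.6 -0.8] gap 0.0469 grip 0.0 j [-0.43  0.09 -0.23  1.25  0.   -0.09]
[[-0.944, 0.329, -0.001, 0.446], [0.329, 0.944, 0.0, -0.115], [0.001, 0.0, -1.0, 0.231], [0.0, 0.0, 0.0, 1.0]]
[[292.91826001 229.76407842]
 [292.38162435 220.22485433]]
```

View pics/w2.png

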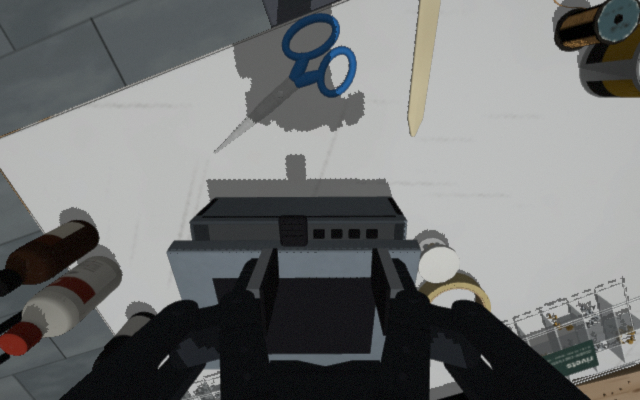

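The wrist view shows the tongue at u≈280–306, v≈216–246, centred on u=293 as predicted. The lid's front edge is nearly level across the image, so the yaw agrees. I'll check the tongue height in this view.

```bash
python3 - <<'E'
from h import *
d=np.load("w2.npz"); w=d["w"]
ex=np.array([.9455,-.3256]); ey=np.array([.3256,.9455]); H=np.array([.6353,-.2081])
for u,v in [(293,216),(293,220),(293,226),(293,232),(293,240),(283,228),(303,228),(215,260),(215,246),(400,246),(178,246),(410,246),(300,209)]:
    p=w[v,u]; r=p[:2]-H; print(u,v,p.round(4),"rel hinge x,y",(r@ex).round(4),(r@ey).round(4))
r=w[...,:2]-H; X=r@ex; Y=r@ey; m=(X<-.168)&(X>-.2)&(w[...,2]>.11)&(np.abs(Y)<.03)
v,u=np.where(m); print(len(u),u.min(),u.max(),v.min(),v.max(),Y[m].min(),Y[m].max(),X[m].min(),w[m][:,2].min(),w[m][:,2].max())
m=(w[...,2]>.115)&(w[...,2]<.16)&(X>-.175)&(X<-.1)
print("lid y",np.nanmin(Y[m]),np.nanmax(Y[m]))
E
```

```text
293 216 [ 0.452  -0.1447  0.1291] rel hinge x,y -0.1939 0.0003
293 220 [ 0.4541 -0.1451  0.1328] rel hinge x,y -0.1919 0.0006
293 226 [ 0.459 -0.147  0.133] rel hinge x,y -0.1866 0.0004
293 232 [ 0.4648 -0.1493  0.1313] rel hinge x,y -0.1804 0.0
293 240 [ 0.4726 -0.1526  0.1291] rel hinge x,y -0.1719 -0.0005
283 228 [ 0.4591 -0.1563  0.1299] rel hinge x,y -0.1834 -0.0084
303 228 [ 0.4637 -0.1399  0.1323] rel hinge x,y -0.1845 0.0086
215 260 [ 0.468  -0.2236  0.1298] rel hinge x,y -0.1531 -0.0691
215 246 [ 0.4572 -0.2201  0.1254] rel hinge x,y -0.1645 -0.0693
400 246 [ 0.5095 -0.0673  0.1268] rel hinge x,y -0.1648 0.0922
178 246 [ 0.4471 -0.2517  0.1238] rel hinge x,y -0.1637 -0.1025
410 246 [nan nan nan] rel hinge x,y nan nan
300 209 [ 0.4742 -0.1531  0.0487] rel hinge x,y -0.1703 -0.0005
1071 172 307 215 399 -0.021573773589310896 0.011654379885863653 -0.19998330657626134 0.12560404743822404 0.2988716040331366
lid y -0.28592458993326614 0.10947762114143349
```

Both views agree to within 2 mm: tongue centre about (0.463, -0.149, 0.128). I'll go there with the tips 9 mm past it and pinch, and compute the arc at the same time.

{"api": "carry_out", "payload": {"moves": [{"tx": 1.64,"ty": -3.34,"tz": -3,"wx": 0,"wy": 0,"wz": 0,"claw": -0.1},{"tx": 0,"ty": 0,"tz": -3.5,"wx": 0,"wy": 0,"wz": 0,"claw": -0.1},{"tx": 0,"ty": 0,"tz": -3,"wx": 0,"wy": 0,"wz": 0,"claw": -0.1},{"tx": 0,"ty": 0,"tz": -1.7,"wx": 0,"wy": 0,"wz": 0,"claw": -0.1},{"tx": 0,"ty": 0,"tz": 0,"wx": 0,"wy": 0,"wz": 0,"claw": 1},{"tx": 0,"ty": 0,"tz": 0,"wx": 0,"wy": 0,"wz": 0,"claw": 1},{"tx": 0,"ty": 0,"tz": 0,"wx": 0,"wy": 0,"wz": 0,"claw": 1},{"tx": 0,"ty": 0,"tz": 0,"wx": 0,"wy": 0,"wz": 0,"claw": 1}], "newtons": 40}}

```text
clock: 3.08
tcp_pos: [0.4605, -0.1484, 0.1194]
orientation: [-0.002, 0.165, 0.986, -0.003]
wrist_force: [-7.2, -11.2, -3.4]
finger_gap: 0.0229
grip_force: 40.6
```

```bash
python3 - <<'E'
from h import *
show(env.get_state())
ex=np.array([.9455,-.3256]); a=np.linspace(.197,1.76,24+1)
X=-188*np.cos(a)+9*np.sin(a); Z=188*np.sin(a)+9*np.cos(a)
for i,(x,z) in enumerate(zip(np.diff(X)/10,np.diff(Z)/10)): print(i,(x*ex).round(2),z.round(2))
E
```

```text
t 3.075 tcp [ 0.4605 -0.1484  0.1194] F [ -7.2 -11.2  -3.4] gap 0.0229 grip 40.6 j [-0.47  0.21 -0.38  0.99 -0.01 -0.14]
0 [ 0.32 -0.11] 1.18
1 [ 0.39 -0.13] 1.15
2 [ 0.46 -0.16] 1.13
3 [ 0.53 -0.18] 1.09
4 [ 0.59 -0.2 ] 1.05
5 [ 0.66 -0.23] 1.01
6 [ 0.72 -0.25] 0.96
7 [ 0.78 -0.27] 0.91
8 [ 0.83 -0.29] 0.86
9 [ 0.88 -0.3 ] 0.8
10 [ 0.93 -0.32] 0.73
11 [ 0.97 -0.33] 0.67
12 [ 1.01 -0.35] 0.6
13 [ 1.05 -0.36] 0.53
14 [ 1.08 -0.37] 0.46
15 [ 1.1  -0.38] 0.38
16 [ 1.12 -0.39] 0.3
17 [ 1.14 -0.39] 0.23
18 [ 1.15 -0.4 ] 0.15
19 [ 1.16 -0.4 ] 0.07
20 [ 1.16 -0.4 ] -0.01
21 [ 1.16 -0.4 ] -0.09
22 [ 1.15 -0.4 ] -0.17
23 [ 1.13 -0.39] -0.25
```

Pinched at 22.9 mm. I'll relieve the small side force and start the arc.

{"api": "carry_out", "payload": {"moves": [{"tx": 0.27,"ty": -0.25,"tz": 1.18,"wx": 0,"wy": 0,"wz": 0,"claw": 1},{"tx": 0.39,"ty": -0.13,"tz": 1.15,"wx": 0,"wy": 0,"wz": 0,"claw": 1},{"tx": 0.46,"ty": -0.16,"tz": 1.13,"wx": 0,"wy": 0,"wz": 0,"claw": 1},{"tx": 0.53,"ty": -0.18,"tz": 1.09,"wx": 0,"wy": 0,"wz": 0,"claw": 1},{"tx": 0.59,"ty": -0.2,"tz": 1.05,"wx": 0,"wy": 0,"wz": 0,"claw": 1},{"tx": 0.66,"ty": -0.23,"tz": 1.01,"wx": 0,"wy": 0,"wz": 0,"claw": 1}]}}

```text
clock: 3.82
tcp_pos: [0.4917, -0.1592, 0.1854]
orientation: [-0.001, 0.165, 0.986, -0.002]
wrist_force: [1.0, -7.3, -11.6]
finger_gap: 0.0227
grip_force: 39.7
```

{"api": "carry_out", "payload": {"moves": [{"tx": 0.72,"ty": -0.27,"tz": 0.96,"wx": 0,"wy": 0,"wz": 0,"claw": 1},{"tx": 0.78,"ty": -0.27,"tz": 0.91,"wx": 0,"wy": 0,"wz": 0,"claw": 1},{"tx": 0.83,"ty": -0.29,"tz": 0.86,"wx": 0,"wy": 0,"wz": 0,"claw": 1},{"tx": 0.88,"ty": -0.3,"tz": 0.8,"wx": 0,"wy": 0,"wz": 0,"claw": 1},{"tx": 0.93,"ty": -0.32,"tz": 0.73,"wx": 0,"wy": 0,"wz": 0,"claw": 1},{"tx": 0.97,"ty": -0.33,"tz": 0.67,"wx": 0,"wy": 0,"wz": 0,"claw": 1},{"tx": 1.01,"ty": -0.35,"tz": 0.6,"wx": 0,"wy": 0,"wz": 0,"claw": 1},{"tx": 1.05,"ty": -0.36,"tz": 0.53,"wx": 0,"wy": 0,"wz": 0,"claw": 1}]}}

```text
clock: 4.82
tcp_pos: [0.5615, -0.1831, 0.2452]
orientation: [-0.003, 0.165, 0.986, -0.001]
wrist_force: [-3.4, -5.5, -9.3]
finger_gap: 0.0224
grip_force: 39.6
```

{"api": "carry_out", "payload": {"moves": [{"tx": 1.08,"ty": -0.37,"tz": 0.46,"wx": 0,"wy": 0,"wz": 0,"claw": 1},{"tx": 1.1,"ty": -0.38,"tz": 0.38,"wx": 0,"wy": 0,"wz": 0,"claw": 1},{"tx": 1.12,"ty": -0.39,"tz": 0.3,"wx": 0,"wy": 0,"wz": 0,"claw": 1},{"tx": 1.14,"ty": -0.39,"tz": 0.23,"wx": 0,"wy": 0,"wz": 0,"claw": 1},{"tx": 1.15,"ty": -0.4,"tz": 0.15,"wx": 0,"wy": 0,"wz": 0,"claw": 1},{"tx": 1.16,"ty": -0.4,"tz": 0.07,"wx": 0,"wy": 0,"wz": 0,"claw": 1},{"tx": 1.16,"ty": -0.4,"tz": -0.01,"wx": 0,"wy": 0,"wz": 0,"claw": 1},{"tx": 1.16,"ty": -0.4,"tz": -0.09,"wx": 0,"wy": 0,"wz": 0,"claw": 1}]}}

```text
clock: 5.82
tcp_pos: [0.6527, -0.2144, 0.2622]
orientation: [-0.002, 0.165, 0.986, -0.001]
wrist_force: [-6.1, -2.5, 3.0]
finger_gap: 0.0221
grip_force: 39.0
```

{"api": "carry_out", "payload": {"moves": [{"tx": 1.15,"ty": -0.4,"tz": -0.17,"wx": 0,"wy": 0,"wz": 0,"claw": 1},{"tx": 1.13,"ty": -0.39,"tz": -0.25,"wx": 0,"wy": 0,"wz": 0,"claw": 1},{"tx": 0,"ty": 0,"tz": 0,"wx": 0,"wy": 0,"wz": 0,"claw": 1}]}}

```text
clock: 6.2
tcp_pos: [0.6779, -0.223, 0.2588]
orientation: [0.001, 0.165, 0.986, -0.001]
wrist_force: [0.1, -4.7, 2.8]
finger_gap: 0.0205
grip_force: 38.9
```

```bash
python3 - <<'E'
from h import *
show(env.get_state())
c=read_camera("side"); w=cloud(c); cv2.imwrite("pics/s1.png",cv2.resize(c["image"][60:280,220:460],None,fx=2.5,fy=2.5)); np.savez("s1.npz",w=w,**c)
c=read_camera("top"); w=cloud(c); np.savez("t1.npz",w=w,**c)
ex=np.array([.9455,-.3256]); ey=np.array([.3256,.9455]); H=np.array([.6353,-.2081])
for n in("s1","t1"):
    w=np.load(n+".npz")["w"]; r=w[...,:2]-H; X=r@ex; Y=r@ey; Z=w[...,2]-.082
    m=(np.abs(Y)<.105)&(np.abs(Y)>.06)&(X>-.06)&(X<.1)&(Z>.03)&(Z<.19)
    x,z=X[m],Z[m]; print(n,m.sum())
    for k in range(5):
        if len(x)<20: break
        f=np.polyfit(z,x,1); rr=np.abs(np.polyval(f,Z[m])-X[m]); x,z=X[m][rr<.006],Z[m][rr<.006]
    print(f,np.degrees(np.arctan(f[0]))+90,len(x))
E
```

```text
t 6.2 tcp [ 0.6779 -0.223   0.2588] F [ 0.1 -4.7  2.8] gap 0.0205 grip 38.9 j [-0.43  0.61  0.57  1.53 -0.   -0.1 ]
s1 472
[0.1088112  0.01348231] 96.20999109883753 418
t1 0
[0.1088112  0.01348231] 96.20999109883753 0
```

View pics/s1.png

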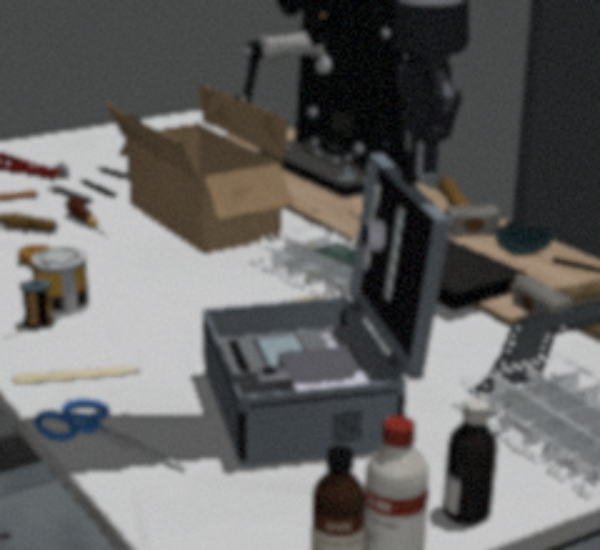

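The lid stands clearly past upright, but I can't make out the gripper. I'll project the TCP and lid model into both images and look at the wrist view.

```bash
python3 - <<'E'
from h import *
ex=np.array([.9455,-.3256,0]); ey=np.array([.3256,.9455,0]); ez=np.array([0,0,1]); H=np.array([.6353,-.2081,.082])
s1=dict(np.load("s1.npz")); t1=dict(np.load("t1.npz"))
tcp=np.array([.6779,-.223,.2588])
print("tcp in side",proj(s1,tcp),"crop",(proj(s1,tcp)-[220,60])*2.5,"top",proj(t1,tcp))
def lid(a,p): 
    x,y,z=p; return H+(x*np.cos(a)+z*np.sin(a))*ex+y*ey+(-x*np.sin(a)+z*np.cos(a))*ez
for a in(1.65,1.7,1.75,1.8):
    P=[lid(a,p) for p in [(-.17,.11,0),(-.17,-.11,0),(-.17,-.11,.018),(-.17,.11,.018),(-.2,0,.009),(0,-.11,0)]]
    print(a,((proj(s1,P)-[220,60])*2.5).round(0).tolist())
s,T,c=wrist("w3"); w=cloud(c); np.savez("w3.npz",w=w,**c)
a=np.hstack([t1["image"][100:300,200:500],c["image"][100:400:1,120:520][:200]]); 
im=np.zeros((560,800,3),np.uint8); im[:250,:400]=cv2.resize(t1["image"][100:300,180:500],(400,250)); im[250:550,:480]=cv2.resize(c["image"],(480,300)); cv2.imwrite("pics/c3.png",im)
E
```

```text
tcp in side [[388.10815673 128.84647096]] crop [[420.27039182 172.1161774 ]] top [[358.52704164 122.51695907]]
1.65 [[360.0, 151.0], [425.0, 217.0], [443.0, 217.0], [376.0, 151.0], [402.0, 153.0], [403.0, 378.0]]
1.7 [[367.0, 151.0], [434.0, 217.0], [452.0, 218.0], [383.0, 152.0], [411.0, 153.0], [403.0, 378.0]]
1.75 [[375.0, 152.0], [442.0, 217.0], [460.0, 219.0], [390.0, 154.0], [421.0, 155.0], [403.0, 378.0]]
1.8 [[382.0, 153.0], [451.0, 218.0], [468.0, 221.0], [397.0, 155.0], [430.0, 156.0], [403.0, 378.0]]
```

View pics/c3.png

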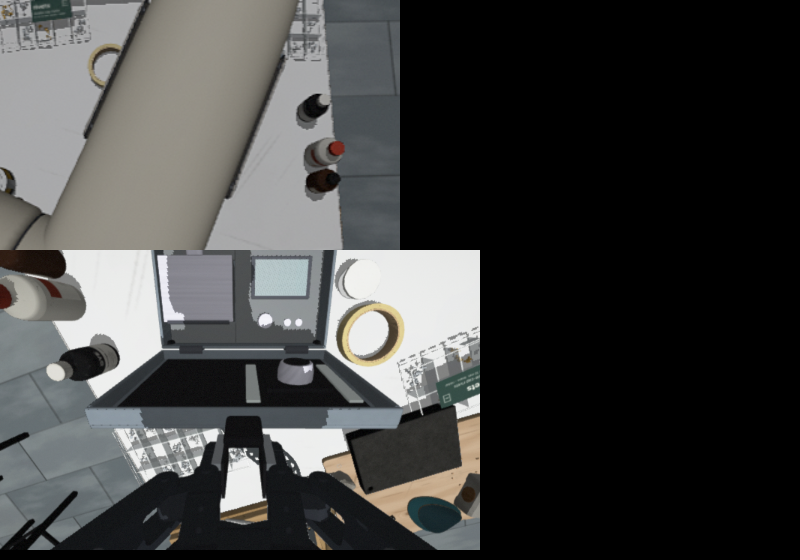

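In the wrist view the tongue (composite 225–262, 420–445) is only at the near edge of the pads: the lid lagged and slipped. The side image also suggests about 96–97°. I'll measure the lid angle from the wrist depth.

```bash
python3 - <<'E'
from h import *
w=np.load("w3.npz")["w"]
ex=np.array([.9455,-.3256]); ey=np.array([.3256,.9455]); H=np.array([.6353,-.2081])
r=w[...,:2]-H; X=r@ex; Y=r@ey; Z=w[...,2]-.082
# tongue & rim strip: full-res coordinates = composite*(4/3)
for u,v in [(150,220),(200,220),(250,222),(400,222),(500,222),(310,228),(325,226),(340,228),(325,238),(325,250),(325,258),(310,250),(340,250)]:
    print(u,v,X[v,u].round(4),Y[v,u].round(4),Z[v,u].round(4))
m=(Z>.155)&(Z<.19)&(np.abs(Y)<.11)&(np.abs(Y)>.05)&(X>-.03)&(X<.07)
A=np.c_[X[m],np.ones(m.sum())]; print("front edge X range",np.nanpercentile(X[m],[1,5,50,95,99]),"Z med",np.median(Z[m]))
m=(Z>.02)&(Z<.13)&(np.abs(Y)<.095)&(X>-.0)&(X<.06); f=np.polyfit(Z[m],X[m],1); 
for k in range(6):
    rr=np.abs(np.polyval(f,Z[m])-X[m]); f=np.polyfit(Z[m][rr<.004],X[m][rr<.004],1)
print("floor of lid",f,np.degrees(np.arctan(f[0]))+90,(rr<.004).sum(),m.sum())
E
```

```text
150 220 0.0265 -0.0918 0.1657
200 220 0.0256 -0.0647 0.1677
250 222 0.0266 -0.0388 0.1679
400 222 0.027 0.0394 0.1665
500 222 0.0262 0.0909 0.1679
310 228 0.0255 -0.0071 0.1778
325 226 0.0252 0.0002 0.176
340 228 0.0257 0.0075 0.1773
325 238 0.0267 0.0002 0.1862
325 250 0.028 0.0002 0.1955
325 258 0.0311 0.0002 0.197
310 250 0.0286 -0.0064 0.1945
340 250 0.028 0.0068 0.1955
front edge X range [0.01970098 0.02024826 0.02703008 0.03522351 0.03618234] Z med 0.16702780685901575
floor of lid [0.10659798 0.01139802] 96.08463666199734 11056 12474
```

The lid is at 96.3°, and the tongue centre is 15 mm behind the TCP. I'll re-grip squarely and harder, then continue.

{"api": "carry_out", "payload": {"moves": [{"tx": 0,"ty": 0,"tz": 0,"wx": 0,"wy": 0,"wz": 0,"claw": -0.1},{"tx": 0,"ty": 0,"tz": 0,"wx": 0,"wy": 0,"wz": 0,"claw": -0.1},{"tx": -0.75,"ty": 0.25,"tz": 0,"wx": 0,"wy": 0,"wz": 0,"claw": -0.1},{"tx": -0.72,"ty": 0.25,"tz": 0,"wx": 0,"wy": 0,"wz": 0,"claw": -0.1},{"tx": 0,"ty": 0,"tz": 0,"wx": 0,"wy": 0,"wz": 0,"claw": 1},{"tx": 0,"ty": 0,"tz": 0,"wx": 0,"wy": 0,"wz": 0,"claw": 1},{"tx": 0,"ty": 0,"tz": 0,"wx": 0,"wy": 0,"wz": 0,"claw": 1},{"tx": 0,"ty": 0,"tz": 0,"wx": 0,"wy": 0,"wz": 0,"claw": 1}], "newtons": 90}}

```text
clock: 7.35
tcp_pos: [0.6624, -0.2178, 0.2574]
orientation: [0.0, 0.165, 0.986, -0.0]
wrist_force: [-2.2, -0.5, 5.4]
finger_gap: 0.0215
grip_force: 88.2
```

{"api": "carry_out", "payload": {"moves": [{"tx": 0.35,"ty": -0.12,"tz": -0.04,"wx": 0,"wy": 0,"wz": 0,"claw": 1},{"tx": 0.35,"ty": -0.12,"tz": -0.04,"wx": 0,"wy": 0,"wz": 0,"claw": 1},{"tx": 0.35,"ty": -0.12,"tz": -0.05,"wx": 0,"wy": 0,"wz": 0,"claw": 1},{"tx": 0.35,"ty": -0.12,"tz": -0.05,"wx": 0,"wy": 0,"wz": 0,"claw": 1},{"tx": 0,"ty": 0,"tz": 0,"wx": 0,"wy": 0,"wz": 0,"claw": 1}]}}

```text
clock: 7.98
tcp_pos: [0.6758, -0.2224, 0.2547]
orientation: [-0.001, 0.164, 0.986, -0.0]
wrist_force: [-4.5, -2.1, 3.9]
finger_gap: 0.022
grip_force: 88.7
```

```bash
cat >> h.py <<'E'
ex=np.array([.9455,-.3256]); ey=np.array([.3256,.9455]); H=np.array([.6353,-.2081])
def hinge(w):
    r=w[...,:2]-H; return r@ex,r@ey,w[...,2]-.082
def lidangle(w):
    X,Y,Z=hinge(w)
    m=(Z>.02)&(Z<.13)&(np.abs(Y)<.095)&(X>0)&(X<.07); f=np.polyfit(Z[m],X[m],1)
    for k in range(6):
        rr=np.abs(np.polyval(f,Z[m])-X[m]); f=np.polyfit(Z[m][rr<.004],X[m][rr<.004],1)
    print("lid",f,np.degrees(np.arctan(f[0]))+90,(rr<.004).sum())
    m=(Z>.15)&(Z<.19)&(np.abs(Y)<.11)&(np.abs(Y)>.05)&(X>-.03)&(X<.07); print("edge X",np.nanpercentile(X[m],[1,99]))
E
python3 - <<'E'
from h import *
s,T,c=wrist("w4"); show(s); lidangle(cloud(c)); print("tcp X",(s["tcp_pos"][:2]-H)@ex)
E
```

```text
t 7.975 tcp [ 0.6758 -0.2224  0.2547] F [-4.5 -2.1  3.9] gap 0.022 grip 88.7 j [-0.43  0.61  0.56  1.53 -0.   -0.1 ]
lid [0.18822923 0.01148019] 100.66001260883765 14561
edge X [0.03148385 0.04952672]
tcp X 0.04295649968124481
```

The lid is at 100.7°. I'll release, back off toward the robot and look for the flap tab.

{"api": "carry_out", "payload": {"moves": [{"tx": 0,"ty": 0,"tz": 0,"wx": 0,"wy": 0,"wz": 0,"claw": -0.1},{"tx": 0,"ty": 0,"tz": 0,"wx": 0,"wy": 0,"wz": 0,"claw": -0.1},{"tx": -2.84,"ty": 0.98,"tz": 0,"wx": 0,"wy": 0,"wz": 0,"claw": -0.1},{"tx": -4.0,"ty": 1.38,"tz": 0,"wx": 0,"wy": 0,"wz": 0,"claw": -0.1},{"tx": -4.0,"ty": 0,"tz": 0,"wx": 0,"wy": 0,"wz": 0,"claw": -0.1},{"tx": -4.0,"ty": -2.0,"tz": 0,"wx": 0,"wy": 0,"wz": 0,"claw": -0.1},{"tx": -2.0,"ty": -2.0,"tz": 0,"wx": 0,"wy": 0,"wz": 0,"claw": -0.1},{"tx": 0,"ty": 0,"tz": 0,"wx": 0,"wy": 0,"wz": 0,"claw": -0.1}], "newtons": 40}}

```text
clock: 9.02
tcp_pos: [0.5072, -0.2394, 0.2552]
orientation: [0.0, 0.166, 0.986, 0.0]
wrist_force: [0.1, -0.1, -0.6]
finger_gap: 0.0472
grip_force: 0.0
```

```bash
python3 - <<'E'
from h import *
s,T,c=wrist("w5"); show(s); w=cloud(c); np.savez("w5.npz",w=w,**c); lidangle(w)
P=H+np.array([[-.129*ex[0]-.059*ey[0],-.129*ex[1]-.059*ey[1]]])
print("tcp X,Y",(s["tcp_pos"][:2]-H)@ex,(s["tcp_pos"][:2]-H)@ey,"tab pred",P,proj(c,np.c_[P,[[.08]]]))
E
```

```text
t 9.025 tcp [ 0.5072 -0.2394  0.2552] F [ 0.1 -0.1 -0.6] gap 0.0472 grip 0.0 j [-0.58  0.28  0.06  1.35  0.   -0.25]
lid [0.18848932 0.01179248] 100.67440445622839 6848
edge X nan
tcp X,Y -0.11091277827452622 -0.07134093931815345 tab pred [[ 0.4941201 -0.2218821]] [[336.25461981 159.06738536]]
  return np.nanmean(a, axis, out=out, keepdims=keepdims)
```

View pics/w5.png

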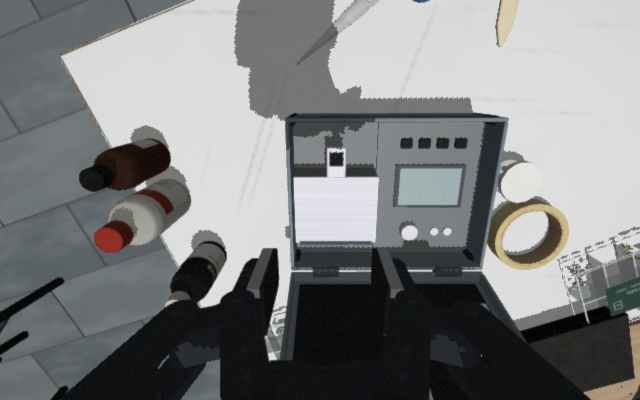

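The tab shows at u 327–345, v 147–177, centre (336,158). The prediction was (336,159). I'll check its depth, then pinch.

```bash
python3 - <<'E'
from h import *
w=np.load("w5.npz")["w"]; X,Y,Z=hinge(w)
for u,v in [(336,150),(330,158),(336,158),(342,158),(336,170),(336,175),(310,200),(370,200),(336,230),(310,160),(300,117),(400,117)]: print(u,v,w[v,u].round(4),X[v,u].round(4),Y[v,u].round(4))
E
```

```text
336 150 [ 0.4855 -0.2192  0.0785] -0.138 -0.0593
330 158 [ 0.4911 -0.2276  0.0794] -0.13 -0.0654
336 158 [ 0.4928 -0.2218  0.0807] -0.1302 -0.0593
342 158 [ 0.4946 -0.216   0.0819] -0.1305 -0.0533
336 170 [ 0.5049 -0.2257  0.0798] -0.1175 -0.0591
336 175 [ 0.5101 -0.2274  0.0795] -0.1121 -0.0591
310 200 [ 0.5274 -0.2625  0.0784] -0.0843 -0.0866
370 200 [ 0.548  -0.2018  0.0794] -0.0846 -0.0224
336 230 [ 0.5696 -0.2472  0.0789] -0.0494 -0.0583
310 160 [ 0.4926 -0.2515  0.0443] -0.1207 -0.0875
300 117 [ 0.4433 -0.2432  0.071 ] -0.1701 -0.0957
400 117 [ 0.4759 -0.1484  0.0731] -0.1702 0.0046
```

{"api": "carry_out", "payload": {"moves": [{"tx": -1.3,"ty": 1.75,"tz": -4,"wx": 0,"wy": 0,"wz": 0,"claw": -0.1},{"tx": 0,"ty": 0,"tz": -6,"wx": 0,"wy": 0,"wz": 0,"claw": -0.1},{"tx": 0,"ty": 0,"tz": -4,"wx": 0,"wy": 0,"wz": 0,"claw": -0.1},{"tx": 0,"ty": 0,"tz": 0,"wx": 0,"wy": 0,"wz": 0,"claw": -0.1}]}}

```text
clock: 9.57
tcp_pos: [0.4934, -0.2188, 0.1117]
orientation: [-0.003, 0.164, 0.986, 0.002]
wrist_force: [-0.9, 0.3, 0.4]
finger_gap: 0.0469
grip_force: 0.0
```

Tab top is at z 0.0807 and Y is -0.059, as expected. I'll descend and pinch.

{"api": "carry_out", "payload": {"moves": [{"tx": 0,"ty": 0,"tz": -2.6,"wx": 0,"wy": 0,"wz": 0,"claw": -0.1},{"tx": 0,"ty": 0,"tz": -2.0,"wx": 0,"wy": 0,"wz": 0,"claw": -0.1},{"tx": 0,"ty": 0,"tz": 0,"wx": 0,"wy": 0,"wz": 0,"claw": 1},{"tx": 0,"ty": 0,"tz": 0,"wx": 0,"wy": 0,"wz": 0,"claw": 1},{"tx": 0,"ty": 0,"tz": 0,"wx": 0,"wy": 0,"wz": 0,"claw": 1},{"tx": 0,"ty": 0,"tz": 0,"wx": 0,"wy": 0,"wz": 0,"claw": 1}], "newtons": 40}}

```text
clock: 10.32
tcp_pos: [0.4956, -0.2227, 0.0708]
orientation: [0.001, 0.165, 0.986, -0.002]
wrist_force: [-2.8, -4.4, 0.2]
finger_gap: 0.0188
grip_force: 41.7
```

```bash
python3 - <<'E'
from h import *
s=env.get_state(); show(s); p=s["tcp_pos"]; print("XYZ", (p[:2]-H)@ex,(p[:2]-H)@ey)
# arc about flap hinge, tool tilts back toward robot by th (rotation about case y); grasp pt 9 mm above TCP along tool
N=16; a=np.linspace(0,1.80,N+1); th=np.clip((a-.5)/.9,0,1)*.45
# tool z (fingers) = (sin th,0,-cos th): tips forward, body back
X=-95*np.cos(a)+2*np.sin(a)+9*np.sin(th); Z=95*np.sin(a)+2*np.cos(a)-9*np.cos(th)
for i in range(N):
    dx=(X[i+1]-X[i])/10; dt=th[i+1]-th[i]
    print(i,round(a[i+1],2),(dx*ex).round(2),round((Z[i+1]-Z[i])/10,2),"w",(-dt*ey).round(3))
E
```

```text
t 10.325 tcp [ 0.4956 -0.2227  0.0708] F [-2.8 -4.4  0.2] gap 0.0188 grip 41.7 j [-0.57  0.35 -0.31  0.91 -0.   -0.24]
XYZ -0.127345521877797 -0.059307646810122114
0 0.11 [ 0.08 -0.03] 1.07 w [-0. -0.]
1 0.22 [ 0.19 -0.07] 1.05 w [-0. -0.]
2 0.34 [ 0.3 -0.1] 1.02 w [-0. -0.]
3 0.45 [ 0.41 -0.14] 0.98 w [-0. -0.]
4 0.56 [ 0.53 -0.18] 0.92 w [-0.01 -0.03]
5 0.68 [ 0.65 -0.22] 0.86 w [-0.018 -0.053]
6 0.79 [ 0.74 -0.25] 0.79 w [-0.018 -0.053]
7 0.9 [ 0.82 -0.28] 0.7 w [-0.018 -0.053]
8 1.01 [ 0.88 -0.3 ] 0.61 w [-0.018 -0.053]
9 1.12 [ 0.94 -0.32] 0.51 w [-0.018 -0.053]
10 1.24 [ 0.99 -0.34] 0.4 w [-0.018 -0.053]
11 1.35 [ 1.02 -0.35] 0.29 w [-0.018 -0.053]
12 1.46 [ 1.02 -0.35] 0.16 w [-0.008 -0.024]
13 1.58 [ 1.01 -0.35] 0.03 w [-0. -0.]
14 1.69 [ 1.01 -0.35] -0.09 w [-0. -0.]
15 1.8 [ 0.99 -0.34] -0.21 w [-0. -0.]
```

{"api": "carry_out", "payload": {"moves": [{"tx": 0.08,"ty": -0.03,"tz": 1.07,"wx": 0,"wy": 0,"wz": 0,"claw": 1},{"tx": 0.19,"ty": -0.07,"tz": 1.05,"wx": 0,"wy": 0,"wz": 0,"claw": 1},{"tx": 0.3,"ty": -0.1,"tz": 1.02,"wx": 0,"wy": 0,"wz": 0,"claw": 1},{"tx": 0.41,"ty": -0.14,"tz": 0.98,"wx": 0,"wy": 0,"wz": 0,"claw": 1},{"tx": 0.53,"ty": -0.18,"tz": 0.92,"wx": -0.01,"wy": -0.03,"wz": 0,"claw": 1},{"tx": 0.65,"ty": -0.22,"tz": 0.86,"wx": -0.018,"wy": -0.053,"wz": 0,"claw": 1},{"tx": 0.74,"ty": -0.25,"tz": 0.79,"wx": -0.018,"wy": -0.053,"wz": 0,"claw": 1},{"tx": 0.82,"ty": -0.28,"tz": 0.7,"wx": -0.018,"wy": -0.053,"wz": 0,"claw": 1}]}}

```text
clock: 11.32
tcp_pos: [0.5326, -0.2354, 0.1442]
orientation: [0.099, 0.164, 0.981, -0.018]
wrist_force: [0.1, -6.1, -8.2]
finger_gap: 0.0184
grip_force: 39.2
```

{"api": "carry_out", "payload": {"moves": [{"tx": 0.88,"ty": -0.3,"tz": 0.61,"wx": -0.018,"wy": -0.053,"wz": 0,"claw": 1},{"tx": 0.94,"ty": -0.32,"tz": 0.51,"wx": -0.018,"wy": -0.053,"wz": 0,"claw": 1},{"tx": 0.99,"ty": -0.34,"tz": 0.4,"wx": -0.018,"wy": -0.053,"wz": 0,"claw": 1},{"tx": 1.02,"ty": -0.35,"tz": 0.29,"wx": -0.018,"wy": -0.053,"wz": 0,"claw": 1},{"tx": 1.02,"ty": -0.35,"tz": 0.16,"wx": -0.008,"wy": -0.024,"wz": 0,"claw": 1},{"tx": 0,"ty": 0,"tz": 0,"wx": 0,"wy": 0,"wz": 0,"claw": 1}]}}

```text
clock: 12.08
tcp_pos: [0.5816, -0.2505, 0.1638]
orientation: [0.22, 0.16, 0.961, -0.036]
wrist_force: [-0.6, 0.3, -0.3]
finger_gap: -0.0001
grip_force: 0.0
```

```bash
python3 - <<'E'
from h import *
s=env.get_state(); show(s); p=s["tcp_pos"]; print("XYZ", (p[:2]-H)@ex,(p[:2]-H)@ey)
a=1.46;th=.45; print("want X",-.034+(-95*np.cos(a)+2*np.sin(a)+9*np.sin(th))/1e3,"Z",.076+(95*np.sin(a)+2*np.cos(a)-9*np.cos(th))/1e3)
E
```

```text
t 12.075 tcp [ 0.5816 -0.2505  0.1638] F [-0.6  0.3 -0.3] gap -0.0001 grip 0.0 j [-0.59  0.13 -0.47  0.53  0.11 -0.23]
XYZ -0.03694358338548062 -0.05758293462318241
want X -0.038601702549082254 Z 0.1625346101625723
```

The fingers came off the tab (gap 0). I'll locate the flap from depth.

```bash
cat >> h.py <<'E'
def flapangle(w):
    X,Y,Z=hinge(w); fx=X+.034; fz=Z+.006
    m=(np.abs(Y+.059)<.043)&np.isfinite(fx); r=np.hypot(fx,fz); m&=(r>.03)&(r<.074)
    a=np.arctan2(fz[m],-fx[m]); h,e=np.histogram(a,bins=np.arange(-.6,2.6,.1)); print("flap hist",[(round(float(b),1),int(n)) for b,n in zip(e,h) if n>20])
E
python3 - <<'E'
from h import *
s,T,c=wrist("w6"); w=cloud(c); flapangle(w); lidangle(w)
for n in("side","top"): c=read_camera(n); print(n); flapangle(cloud(c)); 
E
```

```text
flap hist [(-0.6, 855), (-0.5, 290), (-0.4, 313), (-0.3, 324), (-0.2, 407), (-0.1, 1278), (-0.0, 22), (1.2, 4793), (2.3, 76), (2.4, 952)]
lid [0.15839607 0.01252211] 99.00065004080571 18570
edge X nan
side
flap hist [(-0.4, 26), (-0.3, 25), (-0.2, 33), (-0.1, 62), (1.2, 55), (2.4, 33)]
top
flap hist [(2.4, 72)]
  return np.nanmean(a, axis, out=out, keepdims=keepdims)
```

```bash
python3 - <<'E'
from h import *
s,T,c=wrist("w7"); w=cloud(c); X,Y,Z=hinge(w); fx=X+.034; fz=Z+.006; r=np.hypot(fx,fz); a=np.arctan2(fz,-fx)
m=(a>1.05)&(a<1.45)&(r<.12)&(r>.02)&(np.abs(Y+.059)<.05)
print(m.sum(),np.percentile(a[m],[5,25,50,75,95]))
for lo in np.arange(.02,.12,.01):
    k=m&(r>lo)&(r<lo+.01)
    if k.sum()>5: print(round(lo,3),k.sum(),np.median(a[k]).round(3),Y[k].min().round(3),Y[k].max().round(3))
show(s); print(T.round(3).tolist())
im=np.zeros((600,640,3),np.uint8); im[:400]=c["image"]; t=read_camera("side"); im[400:600,:320]=cv2.resize(t["image"][110:235,270:470],(320,200)); cv2.imwrite("pics/c7.png",im)
E
```

```text
10580 [1.21545087 1.23257346 1.23901409 1.25064497 1.37626684]
0.02 769 1.237 -0.104 -0.014
0.03 878 1.237 -0.104 -0.014
0.04 1009 1.238 -0.104 -0.015
0.05 1202 1.238 -0.104 -0.015
0.06 1390 1.238 -0.104 -0.014
0.07 1518 1.241 -0.104 -0.015
0.08 429 1.215 -0.069 -0.046
0.09 994 1.227 -0.071 -0.044
0.1 1628 1.261 -0.071 -0.044
0.11 763 1.325 -0.071 -0.044
t 12.225 tcp [ 0.5809 -0.2502  0.1627] F [0.1 0.8 0.3] gap 0.0003 grip 0.0 j [-0.59  0.13 -0.47  0.53  0.11 -0.23]
[[-0.852, 0.324, 0.411, 0.581], [0.293, 0.946, -0.139, -0.25], [-0.433, 0.002, -0.901, 0.163], [0.0, 0.0, 0.0, 1.0]]
```

View pics/c7.png

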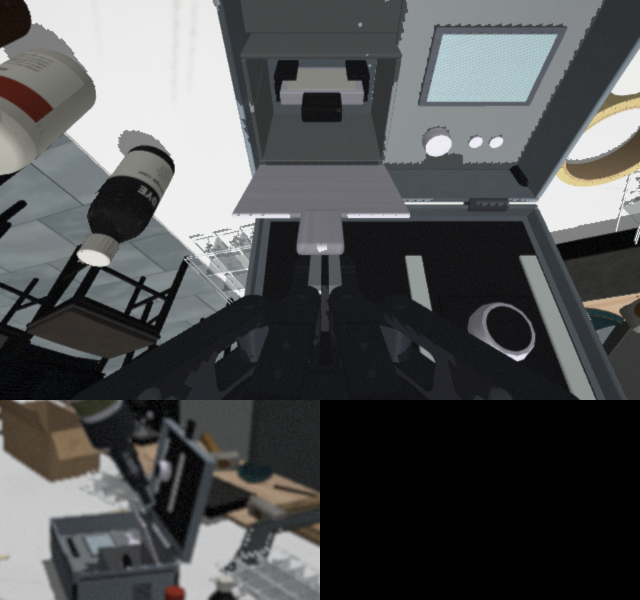

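The wrist picture shows the flap standing at about 1.24 rad, with its tab at (320,230) on the robot side of the closed fingers. The plate grip is visible at (321,107). I'll open, shift back 22 mm and re-pinch harder, then check the flap.

{"api": "carry_out", "payload": {"moves": [{"tx": 0,"ty": 0,"tz": 0,"wx": 0,"wy": 0,"wz": 0,"claw": 0.1},{"tx": -1.0,"ty": 0.3,"tz": -0.2,"wx": 0,"wy": 0,"wz": 0,"claw": 0.1},{"tx": -1.1,"ty": 0.3,"tz": -0.2,"wx": 0,"wy": 0,"wz": 0,"claw": 0.1},{"tx": 0,"ty": 0,"tz": 0,"wx": 0,"wy": 0,"wz": 0,"claw": 1},{"tx": 0,"ty": 0,"tz": 0,"wx": 0,"wy": 0,"wz": 0,"claw": 1},{"tx": 0,"ty": 0,"tz": 0,"wx": 0,"wy": 0,"wz": 0,"claw": 1}], "newtons": 90}}

```text
clock: 13.08
tcp_pos: [0.5596, -0.2448, 0.1589]
orientation: [0.22, 0.161, 0.962, -0.036]
wrist_force: [-3.7, -1.4, 3.2]
finger_gap: 0.0171
grip_force: 88.0
```

```bash
python3 - <<'E'
from h import *
s,T,c=wrist("w8"); show(s); w=cloud(c); np.savez("w8.npz",w=w,**c); flapangle(w); p=s["tcp_pos"]; print("XYZ", (p[:2]-H)@ex,(p[:2]-H)@ey)
E
```

```text
t 13.075 tcp [ 0.5596 -0.2448  0.1589] F [-3.7 -1.4  3.2] gap 0.0171 grip 88.0 j [-0.6   0.1  -0.52  0.52  0.12 -0.24]
flap hist [(-0.6, 759), (-0.5, 242), (-0.4, 287), (-0.3, 278), (-0.2, 337), (-0.1, 1006), (1.2, 5340), (2.4, 80)]
XYZ -0.059590865793959724 -0.059368027448918476
```

Re-pinched at 1.24 rad. I'll carry on past upright.

{"api": "carry_out", "payload": {"moves": [{"tx": 0.64,"ty": -0.22,"tz": 0.18,"wx": 0,"wy": 0,"wz": 0,"claw": 1},{"tx": 0.64,"ty": -0.22,"tz": 0.14,"wx": 0,"wy": 0,"wz": 0,"claw": 1},{"tx": 0.64,"ty": -0.22,"tz": 0.09,"wx": 0,"wy": 0,"wz": 0,"claw": 1},{"tx": 0.64,"ty": -0.22,"tz": 0.04,"wx": 0,"wy": 0,"wz": 0,"claw": 1},{"tx": 0.64,"ty": -0.22,"tz": -0.01,"wx": 0,"wy": 0,"wz": 0,"claw": 1},{"tx": 0.64,"ty": -0.22,"tz": -0.06,"wx": 0,"wy": 0,"wz": 0,"claw": 1},{"tx": 0.64,"ty": -0.22,"tz": -0.12,"wx": 0,"wy": 0,"wz": 0,"claw": 1},{"tx": 0.64,"ty": -0.22,"tz": -0.15,"wx": 0,"wy": 0,"wz": 0,"claw": 1}]}}

```text
clock: 14.12
tcp_pos: [0.6147, -0.2637, 0.1641]
orientation: [0.224, 0.159, 0.961, -0.037]
wrist_force: [-1.6, -1.8, 11.7]
finger_gap: 0.0164
grip_force: 87.5
```

```bash
python3 - <<'E'
from h import *
s,T,c=wrist("w9"); show(s); w=cloud(c); flapangle(w); p=s["tcp_pos"]; print("XYZ", (p[:2]-H)@ex,(p[:2]-H)@ey); lidangle(w)
E
```

```text
t 14.125 tcp [ 0.6147 -0.2637  0.1641] F [-1.6 -1.8 11.7] gap 0.0164 grip 87.5 j [-0.57  0.19 -0.4   0.53  0.11 -0.22]
flap hist [(-0.6, 1077), (-0.5, 307), (-0.4, 352), (-0.3, 356), (-0.2, 428), (-0.1, 1313), (-0.0, 21), (1.6, 73), (1.7, 9964), (2.3, 128), (2.4, 1057)]
XYZ -0.0013584481279806868 -0.05923009131543839
lid [0.17633968 0.01173464] 100.00070575130053 31246
edge X nan
  return np.nanmean(a, axis, out=out, keepdims=keepdims)
```

The flap stands at about 1.75 rad, past upright. I'll release, back off, bring the tool upright and measure the plate grip.

{"api": "carry_out", "payload": {"moves": [{"tx": 0,"ty": 0,"tz": 0,"wx": 0,"wy": 0,"wz": 0,"claw": -0.1},{"tx": 0,"ty": 0,"tz": 0,"wx": 0,"wy": 0,"wz": 0,"claw": -0.1},{"tx": -2.8,"ty": 0.96,"tz": 0,"wx": 0,"wy": 0,"wz": 0,"claw": -0.1},{"tx": -3.0,"ty": 1.04,"tz": 1,"wx": 0,"wy": 0,"wz": 0,"claw": -0.1},{"tx": -0.87,"ty": 0.3,"tz": 1,"wx": 0.049,"wy": 0.142,"wz": 0,"claw": -0.1},{"tx": 0,"ty": 0,"tz": 1.5,"wx": 0.049,"wy": 0.142,"wz": 0,"claw": -0.1},{"tx": 0,"ty": 0,"tz": 0,"wx": 0.049,"wy": 0.142,"wz": 0,"claw": -0.1},{"tx": 0,"ty": 0,"tz": 0,"wx": 0,"wy": 0,"wz": 0,"claw": -0.1}], "newtons": 60}}

```text
clock: 15.18
tcp_pos: [0.5458, -0.2395, 0.1917]
orientation: [-0.003, 0.165, 0.986, 0.002]
wrist_force: [0.2, 0.2, -1.2]
finger_gap: 0.0469
grip_force: 0.0
```

```bash
python3 - <<'E'
from h import *
s,T,c=wrist("w10"); show(s); print(T[:3,:3].round(3).tolist()); w=cloud(c); np.savez("w10.npz",w=w,**c); flapangle(w); p=s["tcp_pos"]; print("XYZ", (p[:2]-H)@ex,(p[:2]-H)@ey); lidangle(w)
def grip(w):
    X,Y,Z=hinge(w); m=(np.abs(X+.072)<.02)&(np.abs(Y+.059)<.04)&(w[...,2]>.065)&(w[...,2]<.085)
    if m.sum()>5: print("grip",m.sum(),"X",np.percentile(X[m],[2,50,98]).round(4),"Y",np.percentile(Y[m],[2,98]).round(4),"z",np.percentile(w[m][:,2],[2,50,98]).round(4))
    m=(np.abs(X+.072)<.02)&(np.abs(Y+.059)<.04)&(w[...,2]>.045)&(w[...,2]<.058)
    if m.sum()>5: print("frame",m.sum(),"X",np.percentile(X[m],[2,50,98]).round(4),"Y",np.percentile(Y[m],[2,98]).round(4),"z",np.percentile(w[m][:,2],[2,50,98]).round(4))
grip(w); grip(np.load("w8.npz")["w"])
print("pred px",proj(c,np.r_[H-.072*ex-.059*ey,.075]))
E
```

```text
t 15.175 tcp [ 0.5458 -0.2395  0.1917] F [ 0.2  0.2 -1.2] gap 0.0469 grip 0.0 j [-0.55  0.37  0.03  1.24  0.   -0.22]
[[-0.946, 0.325, -0.004], [0.325, 0.946, 0.006], [0.006, 0.004, -1.0]]
flap hist [(-0.6, 394), (-0.5, 101), (-0.4, 119), (-0.3, 129), (-0.2, 143), (-0.1, 616), (-0.0, 27), (1.6, 257), (1.7, 3339), (2.3, 63), (2.4, 781)]
XYZ -0.0744293227463812 -0.05885647501061653
lid [0.1644319 0.0127847] 99.33769489493513 6434
edge X nan
grip 418 X [-0.0772 -0.0732 -0.0668] Y [-0.0716 -0.0466] z [0.0658 0.0739 0.0755]
frame 486 X [-0.0769 -0.0741 -0.0669] Y [-0.0872 -0.0313] z [0.0461 0.051  0.0563]
grip 733 X [-0.0775 -0.0751 -0.0675] Y [-0.0714 -0.0468] z [0.0656 0.0736 0.0752]
frame 1018 X [-0.0773 -0.076  -0.0671] Y [-0.0869 -0.0315] z [0.0455 0.0509 0.0573]
pred px [[323.52003863 196.83043614]]
  return np.nanmean(a, axis, out=out, keepdims=keepdims)
```

The grip is at X -72 mm, Y -59 mm, with its top at z 75 mm and the frame top at 52 mm, as expected. I'll descend in stages.

{"api": "carry_out", "payload": {"moves": [{"tx": 0.2,"ty": -0.07,"tz": -4,"wx": 0,"wy": 0,"wz": 0,"claw": 0.03},{"tx": 0,"ty": 0,"tz": -4,"wx": 0,"wy": 0,"wz": 0,"claw": 0.03},{"tx": 0,"ty": 0,"tz": -3,"wx": 0,"wy": 0,"wz": 0,"claw": 0.03},{"tx": 0,"ty": 0,"tz": 0,"wx": 0,"wy": 0,"wz": 0,"claw": 0.03},{"tx": 0,"ty": 0,"tz": 0,"wx": 0,"wy": 0,"wz": 0,"claw": 0.03}]}}

```text
clock: 15.85
tcp_pos: [0.5463, -0.2398, 0.0864]
orientation: [0.001, 0.165, 0.986, 0.001]
wrist_force: [0.5, -0.3, 0.9]
finger_gap: 0.0415
grip_force: 0.0
```

```bash
python3 - <<'E'
from h import *
s=env.get_state(); show(s); p=s["tcp_pos"]; print("XYZ", (p[:2]-H)@ex,(p[:2]-H)@ey)
q=s["orientation"]; print(R.from_quat(np.r_[q[1:],q[0]]).as_matrix().round(3).tolist())
E
```

```text
t 15.85 tcp [ 0.5463 -0.2398  0.0864] F [ 0.5 -0.3  0.9] gap 0.0415 grip 0.0 j [-0.55  0.43 -0.14  0.99  0.   -0.22]
XYZ -0.0738535544354651 -0.05891851007639992
[[-0.946, 0.325, 0.002], [0.325, 0.946, 0.002], [-0.001, 0.002, -1.0]]
```

{"api": "carry_out", "payload": {"moves": [{"tx": 0.16,"ty": -0.06,"tz": -1.5,"wx": 0,"wy": 0,"wz": 0,"claw": 0.03},{"tx": 0,"ty": 0,"tz": -1.1,"wx": 0,"wy": 0,"wz": 0,"claw": 0.03},{"tx": 0,"ty": 0,"tz": -0.5,"wx": 0,"wy": 0,"wz": 0,"claw": 0.03},{"tx": 0,"ty": 0,"tz": 0,"wx": 0,"wy": 0,"wz": 0,"claw": 0.03},{"tx": 0,"ty": 0,"tz": 0,"wx": 0,"wy": 0,"wz": 0,"claw": 1},{"tx": 0,"ty": 0,"tz": 0,"wx": 0,"wy": 0,"wz": 0,"claw": 1},{"tx": 0,"ty": 0,"tz": 0,"wx": 0,"wy": 0,"wz": 0,"claw": 1},{"tx": 0,"ty": 0,"tz": 0,"wx": 0,"wy": 0,"wz": 0,"claw": 1}], "newtons": 60}}

```text
clock: 16.85
tcp_pos: [0.548, -0.2404, 0.0539]
orientation: [-0.0, 0.165, 0.986, 0.001]
wrist_force: [-0.1, 0.6, 0.4]
finger_gap: 0.0245
grip_force: 58.9
```

The grip is held at 24.5 mm. I'll draw the plate straight up, then move across to the lens.

{"api": "carry_out", "payload": {"moves": [{"tx": 0,"ty": 0,"tz": 1,"wx": 0,"wy": 0,"wz": 0,"claw": 1},{"tx": 0,"ty": 0,"tz": 2,"wx": 0,"wy": 0,"wz": 0,"claw": 1},{"tx": 0,"ty": 0,"tz": 3,"wx": 0,"wy": 0,"wz": 0,"claw": 1},{"tx": 0,"ty": 0,"tz": 3,"wx": 0,"wy": 0,"wz": 0,"claw": 1},{"tx": 0,"ty": 0,"tz": 3,"wx": 0,"wy": 0,"wz": 0,"claw": 1},{"tx": 0,"ty": 0,"tz": 2,"wx": 0,"wy": 0,"wz": 0,"claw": 1},{"tx": 0,"ty": 0,"tz": 2,"wx": 0,"wy": 0,"wz": 0,"claw": 1},{"tx": 0,"ty": 0,"tz": 0,"wx": 0,"wy": 0,"wz": 0,"claw": 1}]}}

```text
clock: 17.85
tcp_pos: [0.5487, -0.2408, 0.2158]
orientation: [0.001, 0.165, 0.986, 0.001]
wrist_force: [0.1, 0.6, -0.5]
finger_gap: 0.0246
grip_force: 58.9
```

```bash
python3 - <<'E'
from h import *
s,T,c=wrist("w11"); show(s); w=cloud(c); np.savez("w11.npz",w=w,**c); p=s["tcp_pos"]; print("XYZ", (p[:2]-H)@ex,(p[:2]-H)@ey,p[2]); flapangle(w); lidangle(w)
for n in("side","top"):
    c=read_camera(n); w=cloud(c); X,Y,Z=hinge(w)
    m=(X>-.09)&(X<-.055)&(np.abs(Y+.059)<.04)&(w[...,2]>.1)&(w[...,2]<.23)
    if m.sum()>3: print(n,m.sum(),np.percentile(w[m][:,2],[2,98]).round(3),np.percentile(X[m],[2,50,98]).round(3),np.percentile(Y[m],[2,98]).round(3))
E
```

```text
t 17.85 tcp [ 0.5487 -0.2408  0.2158] F [ 0.1  0.6 -0.5] gap 0.0246 grip 58.9 j [-0.55  0.36  0.08  1.29  0.   -0.22]
XYZ -0.07124239304896281 -0.059091756411900107 0.215826360626004
flap hist [(-0.6, 61), (-0.5, 57), (-0.4, 75), (-0.3, 63), (-0.2, 70), (-0.1, 257), (2.3, 26), (2.4, 147)]
lid [0.18365496 0.01170585] 100.40668526970511 7830
edge X nan
side 230 [0.17  0.229] [-0.081 -0.074 -0.061] [-0.091 -0.039]
  return np.nanmean(a, axis, out=out, keepdims=keepdims)
```

The plate is out, with its bottom at z 0.170. I'll move across in front of the lens with a slight tilt to face it.

{"api": "carry_out", "payload": {"moves": [{"tx": 0.5,"ty": 1.4,"tz": 0,"wx": 0,"wy": 0,"wz": 0,"claw": 1},{"tx": 0.9,"ty": 2.6,"tz": 0,"wx": 0,"wy": 0,"wz": 0,"claw": 1},{"tx": 0.9,"ty": 2.6,"tz": 0,"wx": 0,"wy": 0,"wz": 0,"claw": 1},{"tx": 0.8,"ty": 2.3,"tz": -0.1,"wx": 0.021,"wy": 0.0615,"wz": 0,"claw": 1},{"tx": 0.55,"ty": 1.38,"tz": 0,"wx": 0.021,"wy": 0.0615,"wz": 0,"claw": 1},{"tx": 0,"ty": 0,"tz": 0,"wx": 0,"wy": 0,"wz": 0,"claw": 1},{"tx": 0,"ty": 0,"tz": 0,"wx": 0,"wy": 0,"wz": 0,"claw": 1}]}}

```text
clock: 18.88
tcp_pos: [0.5841, -0.1372, 0.212]
orientation: [-0.065, 0.164, 0.984, 0.012]
wrist_force: [-0.5, -0.3, -0.5]
finger_gap: 0.0246
grip_force: 59.0
```

```bash
python3 - <<'E'
from h import *
s,T,c=wrist("w12"); show(s); p=s["tcp_pos"]; w=cloud(c); lidangle(w); print("XYZ", (p[:2]-H)@ex,(p[:2]-H)@ey,p[2])
E3=np.array([[*ex,0],[*ey,0],[0,0,1]]); Q=E3@T[:3,:3]; print(Q.round(3).tolist())
a=np.radians(100.4); H3=np.array([*H,.082])
f=E3@(p-H3)+Q[:,2]*.023; d=f-np.array([-.095*np.cos(a)-.010*np.sin(a),.05,.095*np.sin(a)-.010*np.cos(a)])
zl=np.array([np.sin(a),0,np.cos(a)]); xl=np.array([np.cos(a),0,-np.sin(a)])
print("face in lens frame",d@xl,d[1],d@zl,"angle off square",np.degrees(np.arccos(abs(Q[:,0]@zl))),"tilt",np.degrees(np.arccos(-Q[2,2])))
t=read_camera("top"); sd=read_camera("side"); ws=cloud(sd); X,Y,Z=hinge(ws)
m=(X>-.1)&(X<-.045)&(np.abs(Y-.05)<.045)&(ws[...,2]>.1)&(ws[...,2]<.24)
print(m.sum(),np.percentile(ws[m][:,2],[2,98]),np.percentile(X[m],[2,50,98]),np.percentile(Y[m],[2,98])); flapangle(ws)
im=np.zeros((600,800,3),np.uint8); im[:400,:640]=c["image"]; im[400:,:320]=cv2.resize(sd["image"][60:260,270:470],(320,200)); im[400:,330:650]=cv2.resize(t["image"][100:300,180:500],(320,200)); cv2.imwrite("pics/c12.png",im)
E
```

```text
t 18.875 tcp [ 0.5841 -0.1372  0.212 ] F [-0.5 -0.3 -0.5] gap 0.0246 grip 59.0 j [-0.36  0.49  0.25  1.46 -0.   -0.03]
lid [0.180587   0.01187708] 100.23654732468489 3466
edge X nan
XYZ -0.07144463127487426 0.0503414504460805 0.21199778651269569
[[-0.991, -0.0, -0.132], [-0.001, 1.0, 0.002], [0.132, 0.002, -0.991]]
face in lens frame 0.003006763834381738 0.00038660039984780153 -0.08259942064251642 angle off square 2.845916714373707 tilt 7.5634049560087355
263 [0.16885403 0.23864988] [-0.07926517 -0.07473178 -0.05972222] [0.01695384 0.07269238]
flap hist [(-0.6, 23), (-0.4, 21), (-0.1, 44), (1.7, 182), (2.4, 29)]
  return np.nanmean(a, axis, out=out, keepdims=keepdims)
```

View pics/c12.png

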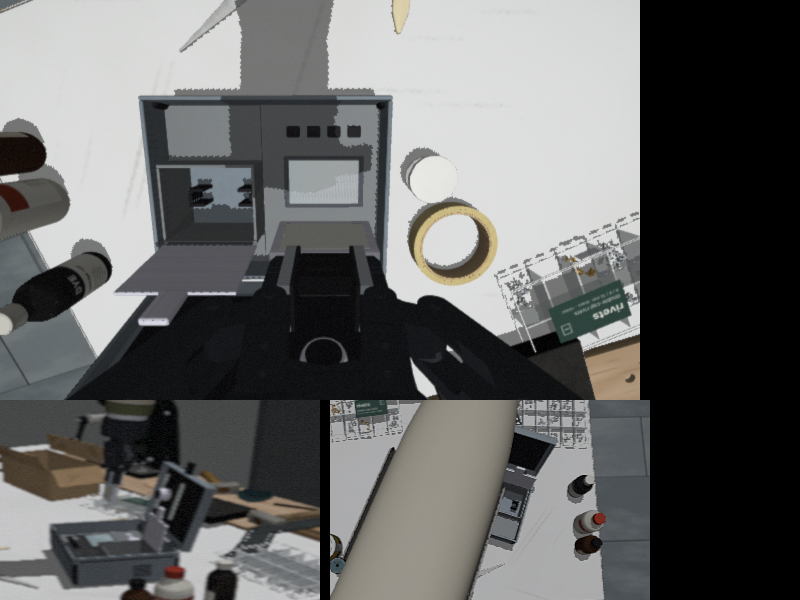

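The picture shows the compartment empty at (205,200), the flap standing open and the plate held in front of the lens barrel at (325,350), with the bystanders untouched. The face is 3 mm low and about 8.2 cm off, 2.8° from square. I'll nudge it, let it settle and hand in.

{"api": "carry_out", "payload": {"moves": [{"tx": 0.1,"ty": -0.03,"tz": 0.25,"wx": 0,"wy": 0,"wz": 0,"claw": 1},{"tx": 0,"ty": 0,"tz": 0,"wx": 0,"wy": 0,"wz": 0,"claw": 1},{"tx": 0,"ty": 0,"tz": 0,"wx": 0,"wy": 0,"wz": 0,"claw": 1},{"tx": 0,"ty": 0,"tz": 0,"wx": 0,"wy": 0,"wz": 0,"claw": 1},{"tx": 0,"ty": 0,"tz": 0,"wx": 0,"wy": 0,"wz": 0,"claw": 1},{"tx": 0,"ty": 0,"tz": 0,"wx": 0,"wy": 0,"wz": 0,"claw": 1}]}}

```text
clock: 19.77
tcp_pos: [0.5853, -0.1378, 0.215]
orientation: [-0.065, 0.165, 0.984, 0.012]
wrist_force: [0.2, -0.1, -0.1]
finger_gap: 0.0243
grip_force: 59.0
```

```bash
python3 - <<'E'
from h import *
s=env.get_state(); show(s); print(np.abs(s["qvel"]).max()); print(env.hand_in())
E
```

```text
t 19.775 tcp [ 0.5853 -0.1378  0.215 ] F [ 0.2 -0.1 -0.1] gap 0.0243 grip 59.0 j [-0.36  0.49  0.26  1.47 -0.   -0.03]
0.0029117227021773443
the job is handed in; nothing more can be done
None
```

I handed the job in at 19.8 s: the lid stands by itself at about 100°, the flap is open past upright, and the plate is held still about 8 cm in front of the lens (tilted about 7.5°, within 3° of square), with the bystanders seen in the last pictures where they were.

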